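# Snap the back cover shut on an instrument

## Task

Go round the rim of the grey back cover on the instrument in the repair holder and press down its four raised sections until every one has clicked shut. Press gently with the fingertips and keep off the round glass window; do not pull the instrument up out of the holder, and leave the screwdriver, jar and battery pack alone. Finish with the hand clear of everything.

Things in the scene. Friction and masses are not known exactly. Their poses are not given: they have to be found in the camera images.
- holder: Repair holder screwed to the bench, standing on a blue mat (mat top 4 mm above the bench): base plate 190 x 150 x 10 mm, aluminium jaws 110 mm long, jaw tops at 48 mm, knurled clamp screw out to y = 103 mm. In the jaws lies a flat black instrument, 172 x 118 mm, level, back up. Origin: centre of the base's underside; x along the instrument's long axis, y towards the clamp screw, z up.
- instrument (a joint): How far the instrument has been lifted out of the jaws, m; 0 seated. It weighs about 1 kg with its cover and must stay seated.
- cover (a point): Centre of the panel of the instrument's back cover, 58 mm above the holder's origin; axes as the holder's. Grey plastic clip-on cover: flat panel 124 x 72 mm, round it a rim 20 mm wide split by narrow slots into four sections, one on each side. A section not yet shut has its flat top 66 mm above the holder's origin, a shut one 60 mm.
- window (a point): Centre of the top of a round glass sensor window, 32 mm diameter, in the middle of the cover's panel, 59 mm above the holder's origin. Not to be pressed.
- rim_1 (a joint): Rim section 1: the short side on the holder's +x end (20 x 72 mm); centre at holder (74, 0) mm. 0 m standing proud, 0.006 m fully shut, grows as it is pressed down. Moves straight down on its own wherever its top is pressed: resists with 8 N at first, past half travel snaps down and stays; pressed less, it springs back up.
- rim_1_top (a point): Centre of the flat top of rim section 1, moves down with it; axes as the holder's.
- rim_2 (a joint): Rim section 2: the long side on +y, the clamp-screw side (168 x 20 mm); centre at holder (0, 48) mm. 0 m standing proud, 0.006 m fully shut, grows as it is pressed down. Moves straight down on its own wherever its top is pressed: resists with 8 N at first, past half travel snaps down and stays; pressed less, it springs back up.
- rim_2_top (a point): Centre of the flat top of rim section 2, moves down with it; axes as the holder's.
- rim_3 (a joint): Rim section 3: the short side on the -x end (20 x 72 mm); centre at holder (-74, 0) mm. 0 m standing proud, 0.006 m fully shut, grows as it is pressed down. Moves straight down on its own wherever its top is pressed: resists with 8 N at first, past half travel snaps down and stays; pressed less, it springs back up.
- rim_3_top (a point): Centre of the flat top of rim section 3, moves down with it; axes as the holder's.
- rim_4 (a joint): Rim section 4: the long side on -y, away from the clamp screw (168 x 20 mm); centre at holder (0, -48) mm. 0 m standing proud, 0.006 m fully shut, grows as it is pressed down. Moves straight down on its own wherever its top is pressed: resists with 8 N at first, past half travel snaps down and stays; pressed less, it springs back up.
- rim_4_top (a point): Centre of the flat top of rim section 4, moves down with it; axes as the holder's.
- driver: Bystander: screwdriver 150 mm long (square grip 16 mm thick, thin shaft towards +x) lying on the mat beside one short side of the holder. Origin under its middle, x along it. Leave alone.
- jar: Bystander: small closed jar, 44 mm diameter, 45 mm tall, standing beside the other short side of the holder. Origin: centre of its underside. Leave alone.
- battery: Bystander: flat dark battery pack, 70 x 45 x 12 mm, lying on the mat beside the long side away from the clamp screw. Origin: centre of its underside. Leave alone.

How it is judged:
At the end, for the whole second after the job is handed in: All four rim sections are down by at least 4.8 of their 6 mm, and the instrument is seated in the holder (within 4 mm) (value of joint each of rim_1, rim_2, rim_3, rim_4 above 0.0048 m and value of joint instrument below 0.004 m); the robot touches nothing.
It fails at once if the instrument is lifted more than 8 mm in the holder (value of joint instrument above 0.008 m).
It fails at once if the glass window is pressed with more than 3 N (contact force between any of the fingers, the arm and instrument_c7 above 3 N).
It fails at once if the instrument or its holder is pressed with more than 70 N (contact force between any of the fingers, the arm and holder above 70 N).
It fails at once if the screwdriver, jar or battery pack is moved by more than 25 mm (distance of any of driver, jar, battery from where it was at the start of the episode above 0.025 m).
It also fails if it takes over 40 s, if anything falls off the work surface, if the arm or the gripper's body presses on something with over 40 N, if the wrist force passes 120 N, or if a joint passes its speed limit or range.

## Robot

A 7-joint arm with a two-finger parallel gripper is mounted at the origin on the work surface. World frame = base frame: x ahead of the robot, y to its left, z up, the work surface at z = 0. Lengths are in m, angles in rad, forces in N, time in s.
With the tool pointing down it reaches from about 0.4 to 0.9 m from the base axis. Payload 5.5 kg.
Tool frame: the origin (TCP) lies midway between the tips of the shut fingers; the grasp point (between the pads) lies 19 mm behind it (manip.grip_depth is the distance from the TCP to the grasp point, in m); z points along the fingers, x is the direction in which the jaws open and shut, and the axes are right-handed (so a half turn about z gives the same grasp; the last joint's range is limited). The gripper opens to 92 mm and grips with 3 to 60 N. Pads are 19 mm wide; open, the fingers measure 130 mm over their backs; the gripper's body (75 mm by 190 mm) begins 47 mm behind the grasp point.
Start: joints at [-0.862, 0.501, -0.427, 1.55, 0.221, 1.138, -0.21], TCP at [0.28, 0.586, 0.227] pointing down, gripper open.
Joint ranges: [-2.88, 2.88], [-0.31, 2.03], [-1.54, 1.56], [0.2, 2.42], [-1.41, 4.55], [0.19, 2.02], [-2.57, 2.57]. Speed limits (rad/s): [2.57, 2.57, 3.14, 3.14, 3.14, 3.14, 3.14].

## Interface

Orientations are given as a unit quaternion [x, y, z, w].
In Python, from bench import manip, effector, viewer gives the robot as it stands. Calls block until the motion is done:
- manip.move_pose(position, orientation): joint-space move of the TCP to a pose.
- manip.servo_line(position, ori=None, vel=0.15): straight line of the TCP; ori=None keeps the orientation; vel is the mean speed in m/s.
- manip.movej(angles): joint-space move.
- effector.open_jaws() and effector.close(f_grip=None): open the fingers fully, or close them until they stop; f_grip is the grip in N (None keeps the last).
- manip.sleep(seconds).
- manip.solve_ik(position, orientation): joint angles nearest the present ones, or None.
- viewer.get_image(name): name is "scene" or "top" or "wrist"; returns the picture (400x640x3 uint8, red, green, blue); there is no depth.
- viewer.get_calibration(name): a dict with "vfov" (degrees; the focal length in pixels is half the picture's height over the tangent of half this angle, whatever the lens; pixels are square), "cx", "cy" (the principal point, pixels), "dist_coeffs" ([k1, k2, p1, p2, k3] as OpenCV has them; the pictures are not rectified), "eye" and "attitude" of the camera in the world. Camera axes: x right, y down, z forward; pixel columns grow to the right and rows downward; lengths in m; the calibration is good to about 2 mm. A picture is of the moment at which its call begins: read the wrist's pose just before it. get_calibration takes no time and is no camera call; for the wrist camera it gives the pose at the moment of the call.
A pose or a line that the arm cannot do raises manip.PlanningError and nothing moves.
- manip.hand_in(): hands the job in, once; it reports no verdict.
Readings, each from a call of its own:
- manip.current_clock(): time.
- manip.current_q(): joint angles.
- manip.current_joint_velocities(): joint speeds.
- manip.current_tau(): joint torques, N m.
- manip.current_tool_pos(): TCP position.
- manip.current_tcp_rot(): TCP orientation.
- manip.current_force(): force on the tool from outside, world axes, zero at the start.
- manip.current_wrist_torque(): the same for the moment, N m.
- manip.current_finger_gap(): finger opening in m.
Only numpy, scipy, OpenCV 4.12 (cv2) and the standard library are available. Lean on these libraries where they do the work, as an engineer would, in place of code of your own. Each camera call takes 0.05 s, during which the arm holds its last target.

## Working session

There is one attempt and no reset: what is moved stays moved. The work goes in short steps, each a Python script; the robot and the scene stay as the last script left them, time stands still between calls to the robot, and variables do not carry over. Pictures are saved under pics/ and viewed, and the job is handed in when it is done.

```bash
mkdir -p pics; ls
python3 - <<'E'
from bench import manip, effector, viewer
import cv2
for n in("scene","top","wrist"):
    c=viewer.get_calibration(n); print(n,c)
    cv2.imwrite(f"pics/{n}0.png",viewer.get_image(n)[:,:,::-1])
print(manip.current_tool_pos(),manip.current_tcp_rot(),manip.current_clock(),manip.current_finger_gap())
E
```

```text
pics
scene {'vfov': 53.93628346048537, 'cx': 314.84693589457873, 'cy': 198.59795097662888, 'dist_coeffs': array([0.00660372, 0.        , 0.        , 0.        , 0.        ]), 'eye': array([ 0.88028519, -0.27815161,  0.58463121]), 'attitude': array([ 0.8792972 ,  0.3299895 , -0.12875725, -0.31837859])}
top {'vfov': 52.21286137583691, 'cx': 317.8209069299855, 'cy': 206.1489692425472, 'dist_coeffs': array([0.01037083, 0.        , 0.        , 0.        , 0.        ]), 'eye': array([0.50041328, 0.05210523, 0.97050292]), 'attitude': array([ 0.70991768, -0.70340065,  0.02423195, -0.02563634])}
wrist {'vfov': 64.74335115465307, 'cx': 320.75568406382683, 'cy': 199.8455367830339, 'dist_coeffs': array([-0.01199352,  0.        ,  0.        ,  0.        ,  0.        ]), 'eye': array([0.21187254, 0.61918837, 0.38356383]), 'attitude': array([0.8371891 , 0.52745771, 0.07603831, 0.12296726])}
[0.28005024 0.58599735 0.22592102] [ 8.45907005e-01  5.33329923e-01 -6.36606236e-04  3.57152363e-04] 0.15 0.0921362041839437
```

View pics/top0.png

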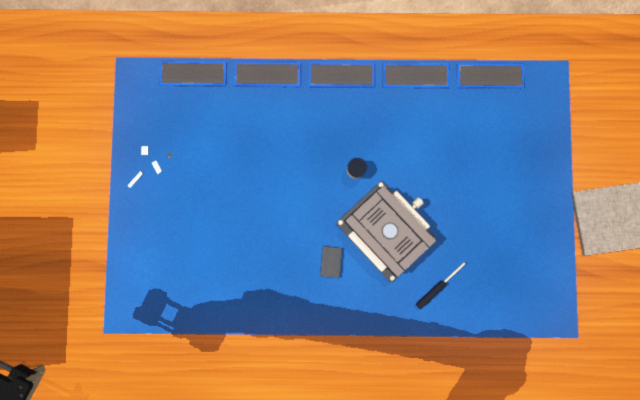

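View pics/scene0.png

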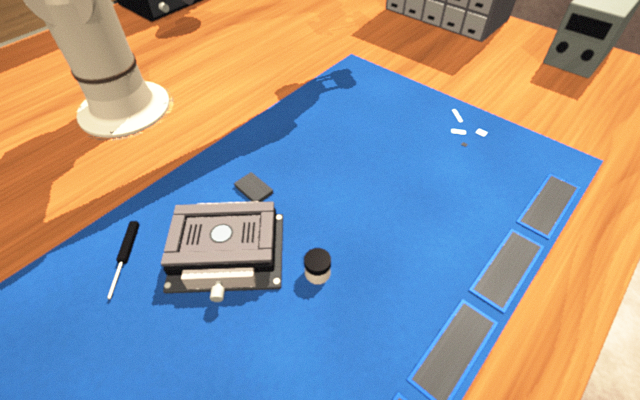

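Run:
```python
import cv2
t=cv2.imread("pics/top0.png")[150:320,310:480]
cv2.imwrite("pics/topc.png",cv2.resize(t,(595,595),interpolation=cv2.INTER_CUBIC))
t=cv2.imread("pics/scene0.png")[180:320,90:350]
cv2.imwrite("pics/scenec.png",cv2.resize(t,(780,420),interpolation=cv2.INTER_CUBIC))
```

```text
(no output)
```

View pics/topc.png

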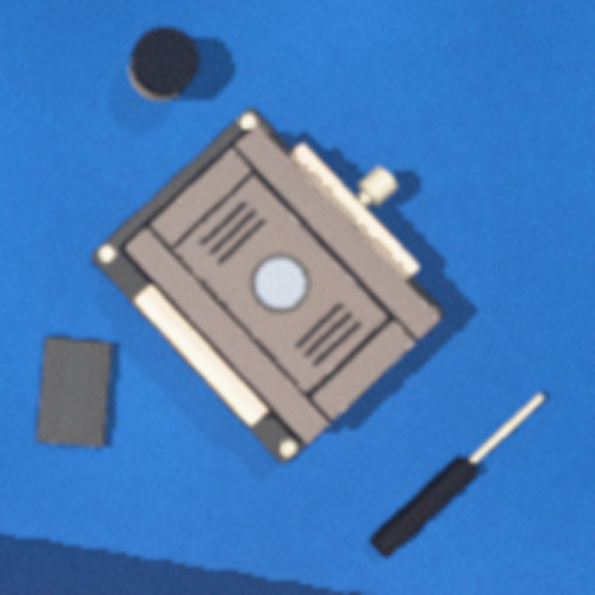

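View pics/scenec.png

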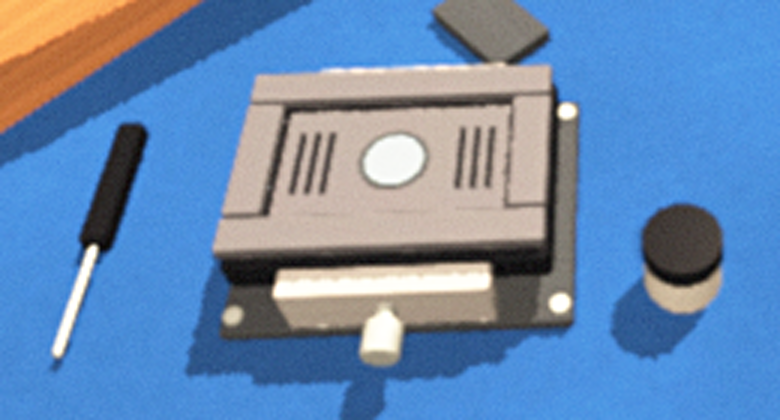

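```bash
cat > h.py <<'E'
import numpy as np, cv2
from scipy.spatial.transform import Rotation as R
from bench import manip, effector, viewer
def proj(P,c,H=400):
    f=H/2/np.tan(np.radians(c["vfov"]/2)); K=np.array([[f,0,c["cx"]],[0,f,c["cy"]],[0,0,1]])
    Rc=R.from_quat(c["attitude"]).as_matrix().T; 
    return cv2.projectPoints(np.asarray(P,float).reshape(-1,1,3),Rc,-Rc@c["eye"],K,np.asarray(c["dist_coeffs"]))[0][:,0]
E
cat > fit.py <<'E'
from h import *
from scipy.optimize import least_squares
L=np.array([[84,58,66],[84,-58,66],[-84,-58,66],[-84,58,66],[0,0,59]])/1e3
top=(np.array([[440,312],[305,443],[127,245],[240,145],[280,284]])+.5)/3.5-.5+[310,150]
sc=(np.array([[215,255],[258,75],[553,66],[550,250],[393,160]])+.5)/3-.5+[90,180]
ct,cs=viewer.get_calibration("top"),viewer.get_calibration("scene")
def W(p,L):
    c,s=np.cos(p[2]),np.sin(p[2]); return np.c_[p[0]+c*L[:,0]-s*L[:,1],p[1]+s*L[:,0]+c*L[:,1],L[:,2]+.004]
for n,u in(("top",[1,0]),("scene",[0,1]),("both",[1,1])):
    f=lambda p:np.r_[u[0]*(proj(W(p,L),ct)-top).ravel(),u[1]*(proj(W(p,L),cs)-sc).ravel()]
    r=min((least_squares(f,[.45,-.1,y]) for y in(-2.4,-.8,.8,2.4)),key=lambda r:r.cost)
    print(n,r.x,np.degrees(r.x[2]),np.round(r.fun.reshape(-1,2),1).tolist())
E
python3 fit.py
```

```text
top [ 0.51038957 -0.10345823  3.93105312] 225.23275268328092 [[-0.3, 1.0], [1.2, 1.0], [-2.3, 2.9], [2.4, -5.3], [-1.0, 0.4], [0.0, -0.0], [-0.0, -0.0], [-0.0, -0.0], [-0.0, -0.0], [0.0, -0.0]]
scene [ 0.51787303 -0.10849476 -2.38992674] -136.93271563974776 [[0.0, -0.0], [0.0, -0.0], [0.0, -0.0], [0.0, -0.0], [0.0, -0.0], [-0.9, 0.1], [0.2, 0.6], [0.7, 0.5], [-1.2, -1.9], [1.3, 1.1]]
both [ 0.51440062 -0.1063872  -2.3750479 ] -136.08022088808008 [[0.8, 0.2], [1.5, -0.6], [-0.8, 0.0], [4.7, -7.3], [0.3, -1.4], [-0.6, -1.4], [-0.6, -0.6], [-0.3, -1.8], [-1.2, -4.8], [0.9, -0.9]]
```

```bash
cat >> fit.py <<'E'
m=np.array([1,1,1,0,1])[:,None]
f=lambda p:np.r_[(m*(proj(W(p,L),ct)-top)).ravel(),(m*(proj(W(p,L),cs)-sc)).ravel()]
r=least_squares(f,r.x); print(r.x,np.degrees(r.x[2]),np.round(r.fun.reshape(-1,2),1).tolist())
p=r.x
def rect(cx,cy,a,b,z): return np.array([[cx+i*a/2,cy+j*b/2,z] for i,j in((1,1),(1,-1),(-1,-1),(-1,1))])/1e3
S=[rect(74,0,20,72,66),rect(0,48,168,20,66),rect(-74,0,20,72,66),rect(0,-48,168,20,66),rect(0,0,190,150,10)]
for n,c,x0,y0,w,h,s in(("top",ct,310,150,170,150,4),("scene",cs,130,180,160,130,5)):
    im=cv2.resize(cv2.imread(f"pics/{n}0.png")[y0:y0+h,x0:x0+w],None,fx=s,fy=s,interpolation=cv2.INTER_CUBIC)
    for i,q in enumerate(S):
        uv=((proj(W(p,q),c)-[x0,y0]+.5)*s).astype(int); cv2.polylines(im,[uv],True,[(0,0,255),(0,255,0),(255,0,0),(0,255,255),(255,0,255)][i],1)
    cv2.imwrite(f"pics/ov_{n}.png",im)
E
python3 fit.py|tail -1
```

```text
[ 0.5149834  -0.10690645 -2.38239277] -136.50105101974927 [[1.0, 0.3], [1.4, -0.8], [-0.5, -0.6], [0.0, -0.0], [0.6, -1.7], [-0.9, -1.3], [-0.3, -0.5], [-0.0, -1.2], [-0.0, -0.0], [0.9, -0.5]]
```

View pics/ov_top.png

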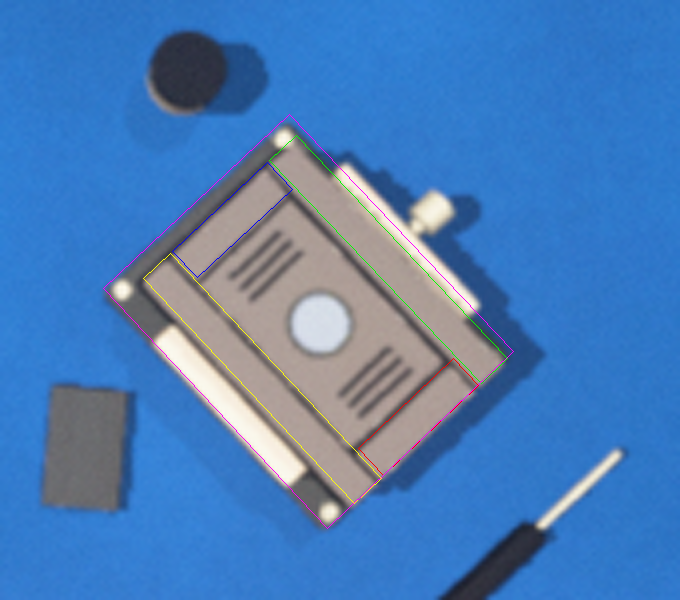

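View pics/ov_scene.png

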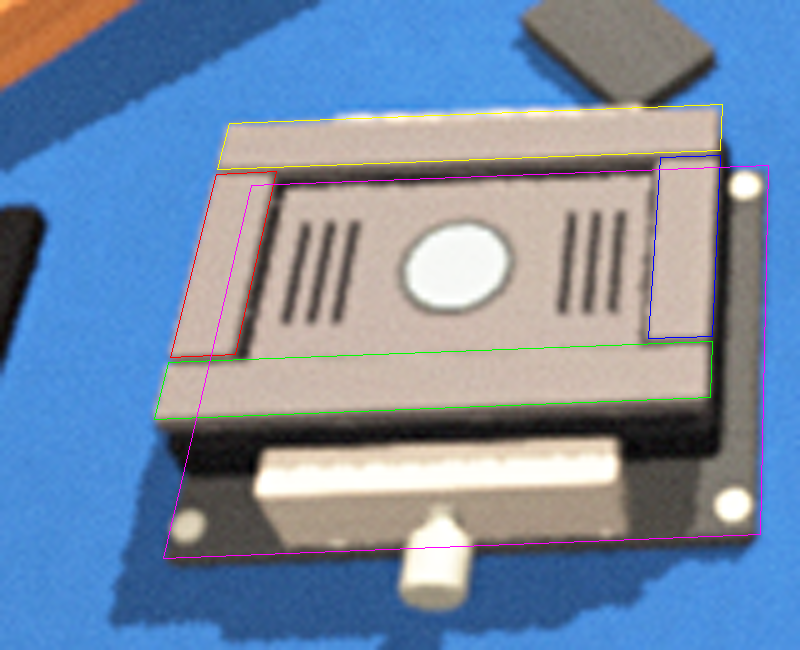

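```bash
cat >> h.py <<'E'
P=np.array([0.515,-0.107,np.radians(-136.4)])
C={1:(.075,0,np.pi/2),2:(0,.049,0),3:(-.075,0,np.pi/2),4:(0,-.049,0)}
def pose(k,z,ox=0,flip=0):
    a,b,t=C[k]; c,s=np.cos(P[2]),np.sin(P[2])
    yaw=P[2]+t+flip*np.pi
    return np.array([P[0]+c*a-s*b,P[1]+s*a+c*b,z]),(R.from_euler('z',yaw)*R.from_euler('x',np.pi)).as_quat()
def best(k,z):
    q0=np.array(manip.current_q());o=[]
    for f in(0,1):
        p,o_=pose(k,z,0,f);q=manip.solve_ik(p,o_)
        if q is not None:o.append((np.abs(np.array(q)-q0).max(),f))
    return min(o)
def press(k):
    d,f=best(k,.09); p,o=pose(k,.09,0,f); 
    print("sec",k,"flip",f,"dq",round(d,2),"t",manip.current_clock())
    manip.move_pose(p,o); manip.sleep(.15)
    b=np.array(manip.current_force()); z=.073; p[2]=z; manip.servo_line(p,vel=.08)
    log=[]
    while z>.058:
        F=(np.array(manip.current_force())-b)[2]; zz=manip.current_tool_pos()[2]; log.append((round(zz*1e3,1),round(F,1)))
        if abs(F)>25 or (zz<.0665 and abs(F)>14): break
        z-=.001; p[2]=z; manip.servo_line(p,vel=.02)
    p[2]=.09; manip.servo_line(p,vel=.12)
    print(log,"t",manip.current_clock())
E
python3 - <<'E'
from h import *
for k in(1,2,3,4):
    print(k,best(k,.09))
effector.close(20)
print(manip.current_finger_gap(),manip.current_clock())
d,f=best(4,.16);p,o=pose(4,.16,0,f);manip.move_pose(p,o);print(manip.current_clock(),p,manip.current_tool_pos())
for n in("scene","top","wrist"):cv2.imwrite(f"pics/{n}1.png",viewer.get_image(n)[:,:,::-1])
E
```

```text
1 (np.float64(0.8631349708877728), 0)
2 (np.float64(1.1923631995243038), 1)
3 (np.float64(0.766784222232139), 0)
4 (np.float64(1.0520259868910842), 1)
0.0006316876774972376 1.5917
4.0417 [ 0.48120864 -0.07151558  0.16      ] [ 0.48164881 -0.07035103  0.16007264]
```

View pics/scene1.png

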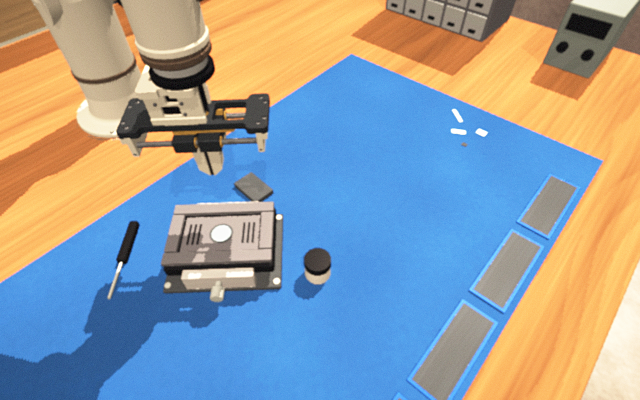

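View pics/wrist1.png

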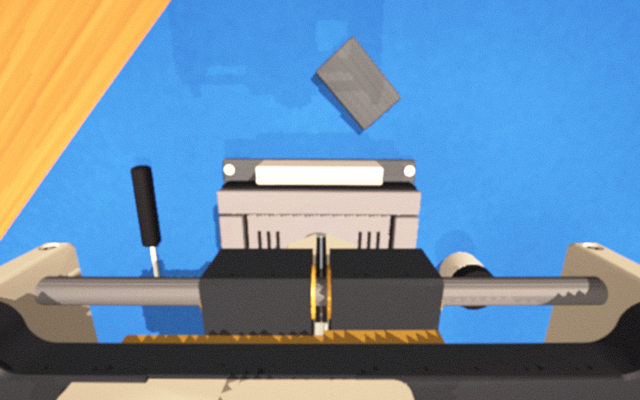

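Run:
```python
from h import *
press(4)
```

```text
sec 4 flip 1 dq 0.16 t 4.1917
[(np.float64(73.3), np.float64(1.4)), (np.float64(72.3), np.float64(1.7)), (np.float64(71.0), np.float64(2.2)), (np.float64(70.3), np.float64(6.9)), (np.float64(69.2), np.float64(6.9)), (np.float64(67.9), np.float64(2.4)), (np.float64(66.6), np.float64(1.4)), (np.float64(65.8), np.float64(2.1)), (np.float64(64.9), np.float64(1.7)), (np.float64(64.2), np.float64(4.8)), (np.float64(64.1), np.float64(15.4))] t 7.9583
```

Run:
```python
from h import *
def go(k):
    p=np.array(manip.current_tool_pos());p[2]=.12;manip.servo_line(p,vel=.15)
    d,f=best(k,.12);p,o=pose(k,.12,0,f);manip.move_pose(p,o);press(k)
go(3);go(2);go(1)
p=np.array(manip.current_tool_pos());p[2]=.2;manip.servo_line(p,vel=.2)
print(manip.current_clock())
for n in("scene","top","wrist"):cv2.imwrite(f"pics/{n}2.png",viewer.get_image(n)[:,:,::-1])
t=cv2.imread("pics/scene2.png")[180:310,130:290]
cv2.imwrite("pics/scene2c.png",cv2.resize(t,(800,650)[:2] if 0 else (720,585),interpolation=cv2.INTER_CUBIC))
```

```text
sec 3 flip 1 dq 0.06 t 9.5417
[(np.float64(72.3), np.float64(0.4)), (np.float64(72.1), np.float64(0.2)), (np.float64(71.0), np.float64(0.7)), (np.float64(70.4), np.float64(3.7)), (np.float64(69.5), np.float64(4.4)), (np.float64(68.0), np.float64(0.9)), (np.float64(66.6), np.float64(0.2)), (np.float64(65.8), np.float64(-0.1)), (np.float64(64.9), np.float64(-0.1)), (np.float64(64.3), np.float64(2.8)), (np.float64(64.1), np.float64(11.6)), (np.float64(64.0), np.float64(17.6))] t 13.4417
sec 2 flip 1 dq 0.06 t 14.9167
[(np.float64(72.3), np.float64(-0.2)), (np.float64(72.2), np.float64(0.3)), (np.float64(71.0), np.float64(-0.9)), (np.float64(70.3), np.float64(4.0)), (np.float64(69.4), np.float64(4.8)), (np.float64(68.0), np.float64(0.7)), (np.float64(66.6), np.float64(0.4)), (np.float64(65.8), np.float64(0.3)), (np.float64(64.9), np.float64(0.2)), (np.float64(64.3), np.float64(2.4)), (np.float64(64.2), np.float64(10.0)), (np.float64(64.0), np.float64(17.2))] t 18.8167
sec 1 flip 0 dq 0.06 t 20.3833
[(np.float64(72.7), np.float64(1.2)), (np.float64(72.2), np.float64(0.9)), (np.float64(71.0), np.float64(0.2)), (np.float64(70.3), np.float64(4.8)), (np.float64(69.2), np.float64(6.1)), (np.float64(67.9), np.float64(1.4)), (np.float64(66.7), np.float64(0.1)), (np.float64(65.8), np.float64(0.3)), (np.float64(64.9), np.float64(0.9)), (np.float64(64.2), np.float64(5.3)), (np.float64(64.1), np.float64(15.4))] t 24.025
24.725
```

View pics/scene2c.png

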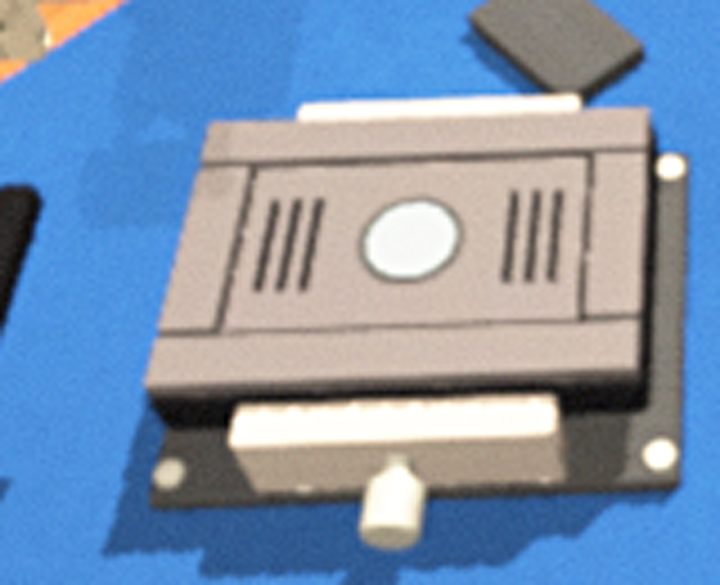

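View pics/scene2.png

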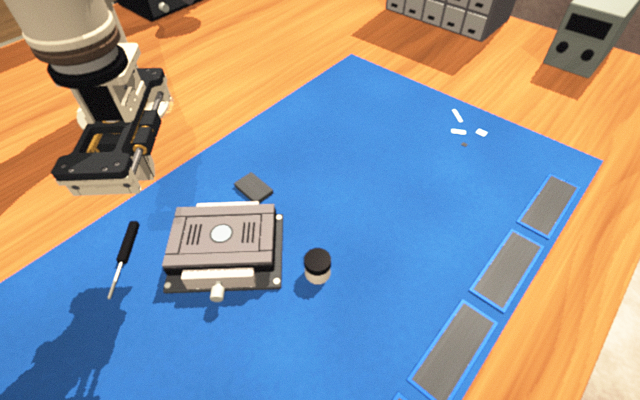

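The picture shows the dark step shadows gone: all four sections are level with the panel around the window, which is at (221,233). The driver, jar and battery are where they were. The hand is well clear, about 13 cm above the cover.

Run:
```python
from h import *
print(manip.current_tool_pos(),manip.current_force(),manip.current_clock()); manip.hand_in()
```

```text
[ 0.45987439 -0.15834465  0.19827725] [-0.15509538  0.1327049   0.01036158] 24.875
the job is handed in; nothing more can be done
```

I pressed all four raised sections of the back cover shut and handed the job in at about 24.9 s of the 40 s allowed. The hand-in gave no verdict.

- **Method:** I found the holder from the top and scene pictures. I then pressed the sections in the order 4, 3, 2, 1 with the fingers closed and pointing straight down.
- **Force readings:** On each section the force rose to 4–7 N at about 70 mm height. It dropped when the section snapped, then rose again to 15–18 N at about 64 mm, the shut height. The highest reading was 17.6 N, well under the 70 N limit.
- **Last picture:** All four sections look level with the panel, the instrument looks seated, and the screwdriver, jar and battery pack look unmoved. I pressed only on the rim, not on the glass window.
- **Hand:** It finished about 13 cm above the cover, with the force reading close to zero.
- **One disagreement:** My first position fit was off because I had misread one corner of the cover in the pictures. I left that corner out, and the remaining points agreed to within about 2 pixels.

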